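# Torque a strap-clamp nut until the wrench clicks

## Task

The strap clamp holding the wood block on the fixture is not tight yet, and a click-type ratchet torque wrench already sits on its nut. With closed fingers, gently push the wrench handle clockwise (seen from above) until the nut comes home and the handle breaks over at its hinge (the click), and stop right there, without pushing on until the handle bottoms out. Then ease off so that the handle springs straight, swing the wrench back until the end of its handle lies over the rubber rest pad, and leave it there, with the loose things nearby undisturbed.

Things in the scene. Friction and masses are not known exactly. Their poses are not given: they have to be found in the camera images.
- clamp_fixture: Fixture fixed to the bench, in a new place and yaw each time: aluminium plate 140 x 160 x 12 mm, wood block under a steel strap (top 60 mm above the bench), stud (top 97 mm), all within 125 mm of the stud; a flat bar 6 mm high leads to the rest pad's post. Origin on the stud's axis at bench level, z up, block towards +y.
- nut_axis (a point): Point on the upright axis of stud, nut and wrench, 77 mm above the bench, level with the handle. Turned clockwise from above, the wrench swings nearly freely for 0.1 to 0.2 rad (up to 1 N at handle_push), then the ratchet bites and the nut turns (0.15 to 0.3 rad, 2 to 4 N) until it comes home and stops dead, at an angle that differs each time and that no pose shows.
- torque_wrench: The wrench; its ratchet head is 46 mm round, 67 to 91 mm above the bench. Origin on the nut axis at bench level; -y points along the straight wrench, z up. It turns level about the nut axis. Anticlockwise the ratchet slips (1 N) and the nut stays. Pushing never needs over 15 N; over 35 N of contact force on it, squeezing included, is misuse.
- breakover (a joint): Handle hinge, upright pin 50 mm from the nut axis: 0 straight, growing as the handle breaks over clockwise. With the nut home it gives way at about 13 N at handle_push: from there the force stops rising while the handle goes on. Clicked above 0.06 rad; above 0.20 is too far; bottomed out at 0.24 (24 mm at handle_push). Springs straight when eased off.
- handle_push (a point): Point on the centre line of the black round grip, 150 mm from the nut axis and 100 mm from the hinge pin, where to push. The grip is level, 24 mm thick, its centre 77 mm above the bench, and runs from 105 to 221 mm from the nut axis. Below it is free space but for the rest pad and the flat bar.
- handle_end (a point): Point on the centre line of the same grip, 205 mm from the nut axis, 16 mm before its end.
- rest_pad (a point): Centre of the top of the rubber rest pad, 40 mm (across the handle) x 22 mm, 58 mm above the bench on a thin post, 205 mm from the nut axis, at the anticlockwise side of the wrench's swing. The handle passes 7 mm above it without touching and stays wherever it is left.
- marker: Loose marker pen 135 x 17 mm lying on the bench, long along its own y; origin at its underside's centre. Leave alone.
- screwdriver: Loose grey screwdriver 218 x 30 mm lying on the bench, long along its own y; origin at its underside's centre. Leave alone. Beyond it stand fixed tall things to keep the arm clear of: a blue crate (x above 0.60 m, y below -0.11 m, about 0.3 m high) and a drawer cabinet (x 0.26 to 0.58 m, y below -0.41 m, 0.24 m high).
- air_coupler: Loose brass-coloured air coupler 62 x 24 mm lying on the bench, long along its own y; origin at its underside's centre. Leave alone.

How it is judged:
By the outcome, as a careful person would: the job done as asked, in the order asked, and still so for the second after the job is handed in, with the robot touching nothing.
It also fails if it takes over 72 s, if anything falls off the work surface, if the arm or the gripper's body presses on something with over 40 N, if the wrist force passes 120 N, or if a joint passes its speed limit or range.

## Robot

A 6-joint arm with a two-finger parallel gripper is mounted at the origin on the work surface; the furniture and walls round the work are solid. World frame = base frame: x ahead of the robot, y to its left, z up, the work surface at z = 0. Lengths are in m, angles in rad, forces in N, time in s.
With the tool pointing down it reaches from about 0.3 to 0.775 m from the base axis. Payload 14.6 kg.
Tool frame: the origin (TCP) lies between the finger pads; the fingertips stand 19 mm ahead of it and the grasp point (between the pads) is the TCP; z points along the fingers, y is the direction in which the jaws open and shut (so a half turn about z gives the same grasp; the last joint's range is limited). The gripper opens to 94 mm and grips with 3 to 60 N. Pads are 16 mm wide; open, the fingers measure 119 mm over their backs; the gripper's body (75 mm by 177 mm) begins 78 mm behind the grasp point.
Start: joints at [1.219, 0.3, 1.521, -0, 1.321, -0.067], TCP at [0.155, 0.528, 0.224] pointing down, gripper open.
Joint ranges: [-3.03, 3.03], [-0.79, 2.21], [0.23, 2.52], [-1.04, 4.18], [0, 3.07], [-2.55, 2.55]. Speed limits (rad/s): [2.22, 2.22, 2.57, 3.14, 3.14, 3.14].

## Interface

Orientations are given as [roll, pitch, yaw] about the fixed x, y, z axes, in that order (R = Rz(yaw) Ry(pitch) Rx(roll)).
In Python, from station import telemetry, vision, ctrl gives the robot as it stands. The module is installed in compiled form; this text tells all that it offers.
- The arm moves only by the shell command python3 -m creep 'ROWS' [FORCE]. ROWS is JSON, a list of rows, each a list of 3 entries, a list of its own where there are three numbers: the shift along the tool's x, y, z in units of 50 mm (1.0 is 50 mm), then the turn about the tool's z in units of 8 degrees (1.0 is 8 degrees), then the opening, from 0 (shut) to 1 (fully open). In form: [[[tx, ty, tz], twist, gripper], ...]. A call has 1 to 12 rows; each row is the pose to reach, as a shift and turn from the pose commanded when the call began, along the tool's axes at that moment; what a row does not reach only later rows make up. A row lasts 1/10 s, in which the tool goes at most 50 mm and 8.59 degrees, less where a joint would pass 70% of its speed; a pose out of reach is approached as far as the arm can. A call with a gripper value outside its range is refused whole. The fingers move at their own pace and stop on an object; FORCE is the grip in N (left out, the last holds). Time passes only in rows, so rows that repeat a pose let the fingers close. It gives the time, the measured TCP pose, the force and the opening at its end, in the units of the state.
- telemetry.get_obs(): the state, without advancing time (a new reading comes with each control period).
- vision.camera(name): name is "scene" or "top" or "wrist"; returns a dict with "img" (480x640x3 uint8, red, green, blue), "depth" (480x640 float32, m along the optical axis (not along the pixel's ray), 0 where there is no reading), "vertical_fov" (degrees; the focal length in pixels is half the picture's height over the tangent of half this angle, whatever the lens; pixels are square), "cx", "cy" (the principal point, pixels), "extrinsics" (4x4, takes a point from camera to world coordinates); the wrist camera has in their place "hand_eye" (4x4, takes a point from camera to tool coordinates, whose origin is the TCP and whose axes are the flange's). Camera axes: x right, y down, z forward; pixel columns grow to the right and rows downward; lengths in m; the calibration is good to about 2 mm. A picture is of the moment at which its call begins: read the wrist's pose just before it.
- ctrl.hand_in(): hands the job in, once; it reports no verdict.
The state is a dict: "time_s": time; "qpos": joint angles; "joint_vel": joint speeds; "tau": joint torques, N m; "ee_pos": TCP position; "eef_rot": TCP orientation; "force": force on the tool from outside, world axes, zero at the start; "moment": the same for the moment, N m; "grip_width": finger opening in m.
Only numpy, scipy, OpenCV 4.12 (cv2) and the standard library are available. Lean on these libraries where they do the work, as an engineer would, in place of code of your own. Each camera call takes 0.05 s, during which the arm holds its last target.

## Working session

There is one attempt and no reset: what is moved stays moved. The work goes in short steps, Python scripts to look and compute and a shell command to move; the robot and the scene stay as the last step left them, time stands still between calls to the robot, and variables do not carry over. Pictures are saved under pics/ and viewed, and the job is handed in when it is done.

```bash
mkdir -p pics; cat > h.py <<'E'
import numpy as np, cv2
from station import telemetry, vision, ctrl
def cam(n,fn):
    o=telemetry.get_obs(); c=vision.camera(n); cv2.imwrite('pics/'+fn,c['img'][:,:,::-1]); np.savez('pics/'+fn+'.npz',**{k:v for k,v in c.items()}); return o,c
def f(c): return 240/np.tan(np.radians(float(c['vertical_fov']))/2)
def cloud(c):
    F=f(c); v,u=np.mgrid[:480,:640]; d=c['depth']; T=c['extrinsics']
    P=np.stack([(u-c['cx'])/F*d,(v-c['cy'])/F*d,d],-1); return P@T[:3,:3].T+T[:3,3]
def ray(c,u,v,z):
    F=f(c);T=c['extrinsics']; r=T[:3,:3]@np.array([(u-c['cx'])/F,(v-c['cy'])/F,1]); t=T[:3,3]; return t+r*(z-t[2])/r[2]
E
python3 - <<'E'
from h import *
for n in('top','scene'):
    o,c=cam(n,n+'0.png'); print(c['extrinsics'].round(3),c['vertical_fov'],c['cx'],c['cy'])
print(o)
E
```

```text
[[ 1.900e-02 -9.940e-01  1.090e-01  4.240e-01]
 [-1.000e+00 -1.900e-02  3.000e-03 -3.400e-02]
 [-1.000e-03 -1.100e-01 -9.940e-01  1.321e+00]
 [ 0.000e+00  0.000e+00  0.000e+00  1.000e+00]] 44.22231357545128 318.9315365838621 248.4248435113043
[[ 0.455 -0.69   0.562  0.012]
 [-0.89  -0.348  0.294 -0.313]
 [-0.007 -0.634 -0.773  0.805]
 [ 0.     0.     0.     1.   ]] 52.95771008445579 319.77503436911115 240.76582093148798
{'time_s': 0.05, 'qpos': array([ 1.21939028e+00,  3.00467888e-01,  1.52151975e+00,  1.14530277e-05,
        1.32071177e+00, -6.66341709e-02]), 'joint_vel': array([ 0.00157227,  0.0009642 , -0.00143776, -0.00142122, -0.00142186,
        0.00067743]), 'tau': array([ 2.31537808e-03, -5.33210635e+01, -3.53709197e+01,  7.10953726e-02,
        2.35514663e-02, -6.45140994e-05]), 'ee_pos': array([0.15445869, 0.52763746, 0.22391403]), 'eef_rot': array([-3.14048909e+00, -8.47621657e-05,  2.85681789e+00]), 'force': array([ 0.2226123 , -0.47000396, -0.83677527]), 'moment': array([-0.00518608, -0.04528937,  0.01635144]), 'grip_width': 0.09367008110213927}
```

View pics/top0.png

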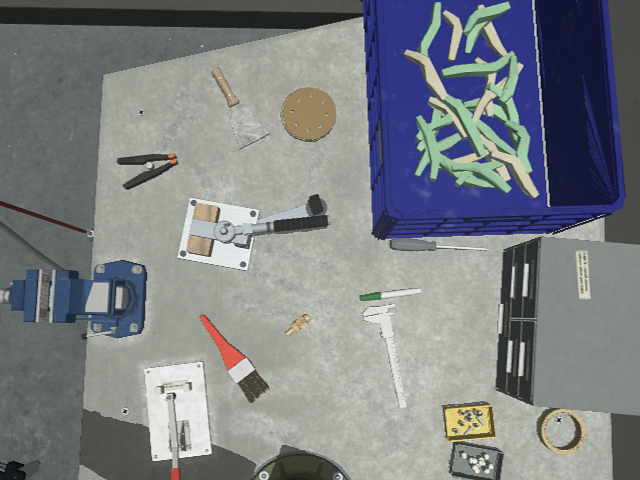

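View pics/scene0.png

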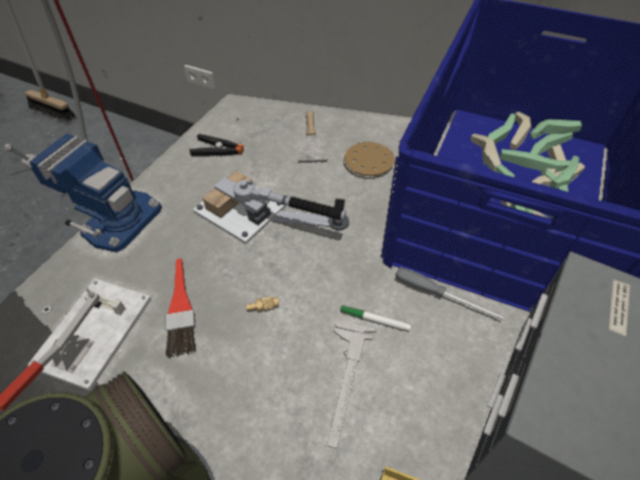

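The top view shows the wrench head at about (224,232), the handle running right to (327,222), and the rest pad near (316,205). Clockwise is down in the image, i.e. -x in the world. Next I measure these points.

```bash
python3 - <<'E'
from h import *
c=np.load('pics/top0.png.npz'); im=c['img']; P=cloud(c)
img=cv2.resize(im[170:290,160:340,::-1],None,fx=4.4,fy=4.4,interpolation=cv2.INTER_CUBIC); cv2.imwrite('pics/crop0.png',img)
dark=(im.max(2)<70)
z=P[...,2]
m=dark.copy(); m[:, :240]=0; m[:,340:]=0; m[:185]=0;m[250:]=0
n,l,s,cc=cv2.connectedComponentsWithStats(m.astype(np.uint8))
for i in range(1,n):
    if s[i,4]>30:
        q=P[l==i]; print(s[i],cc[i],np.median(q,0).round(3),q.min(0).round(3),q.max(0).round(3))
# depth-band
h=(z>0.066)&(z<0.1)&(P[...,0]<0.6)&(np.abs(P[...,0]-.45)<.15)
h[:, :170]=0;h[:,340:]=0;h[:180]=0;h[270:]=0
hh=h; print(hh.sum()); cv2.imwrite('pics/h.png',cv2.resize(hh.astype(np.uint8)*255,None,fx=1,fy=1))
g=(z>0.08)&(z<0.096)&h&(np.arange(640)[None]>270)
q=P[g]; print(len(q),q.min(0),q.max(0)); print(np.polyfit(q[:,1],q[:,0],1))
for u,v,zz in[(224,232,.091),(224,232,.077),(327,222,.077),(316,205,.058)]: print(u,v,ray(c,u,v,zz).round(4),P[v,u].round(4))
E
```

```text
[274 194  54  38 812] [304.2179803  218.22906404] [ 0.618 -0.008  0.085] [ 0.424 -0.047 -0.006] [0.684 0.066 1.321]
435
13 [0.59620438 0.04211976 0.08040151] [0.59968827 0.0651291  0.08817935]
[-0.05401554  0.60128602]
224 232 [0.5908 0.1696 0.091 ] [0.5897 0.1683 0.0989]
224 232 [0.5927 0.1719 0.077 ] [0.5897 0.1683 0.0989]
327 222 [ 0.6184 -0.0467  0.077 ] [ 0.6167 -0.0466  0.0875]
316 205 [ 0.6582 -0.0223  0.058 ] [ 0.6584 -0.0223  0.0568]
```

View pics/crop0.png

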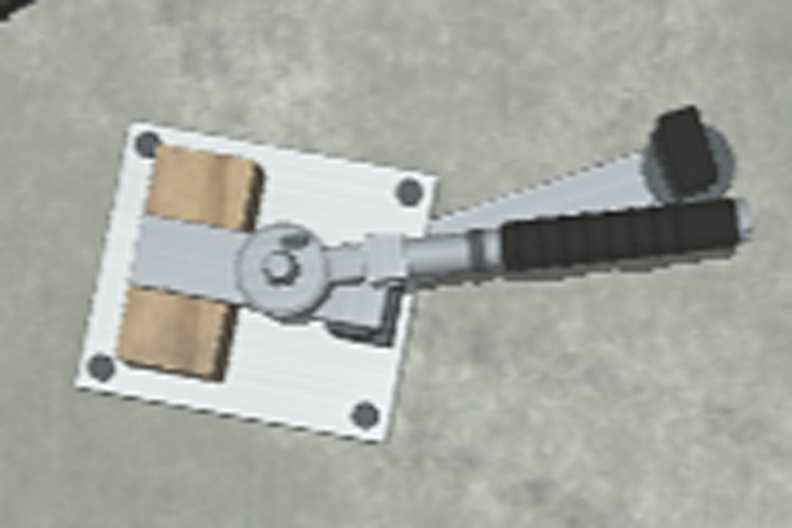

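```bash
cat >> h.py <<'E'
def tcp(c_obs): return c_obs['ee_pos']
E
python3 - <<'E'
from h import *
c=np.load('pics/top0.png.npz')
k=lambda x,y,z: ray(c,160+(x+.5)/4.4-.5,170+(y+.5)/4.4-.5,z)
st=k(281,265,.097); hd=k(283,271,.091); a=k(500,246,.077); b=k(742,223,.077); pad=k(688,148,.058)
n=(st+hd)[:2]/2
print('stud',st,'head',hd,'a',a,'b',b,'pad',pad)
for p in(a,b,pad): d=p[:2]-n; print(np.hypot(*d),np.degrees(np.arctan2(d[1],d[0])))
d=b[:2]-a[:2]; print('grip dir',np.degrees(np.arctan2(d[1],d[0])),np.hypot(*d))
E
```

```text
stud [0.59448822 0.16985072 0.097     ] head [0.59244722 0.16978697 0.091     ] a [0.60859405 0.06758486 0.077     ] b [ 0.62211232 -0.04926968  0.077     ] pad [ 0.66202054 -0.02220914  0.058     ]
0.1033469555502976 -81.5836971004488
0.22095315417361439 -82.55115106829233
0.2038976118391379 -70.35374602469108
grip dir -83.40109619757988 0.11763387387795035
```

Radii come out at 103, 221 and 204 mm against the expected 105, 221 and 205, so the measurement holds. The handle is at -82.5° and the pad at -70.4°. Next I check obstacle heights along the approach path.

```bash
python3 - <<'E'
from h import *
c=np.load('pics/top0.png.npz'); P=cloud(c); ok=c['depth']>0
# max height per 0.1 cell
for x in np.arange(.1,.9,.1):
    print(round(x,1),[ (lambda m: round(float(np.percentile(P[m][:,2],99)),2) if m.sum()>5 else None)(ok&(abs(P[...,0]-x)<.05)&(abs(P[...,1]-y)<.05)) for y in np.arange(.6,-.3,-.1)])
o=telemetry.get_obs(); 
from scipy.spatial.transform import Rotation as R
def rel(p,yawdeg):
    Rt=R.from_euler('xyz',o['eef_rot']); return Rt.inv().apply(np.array(p)-o['ee_pos'])/.05
n=np.array([.5935,.1698]); a=np.radians(-82.5); hp=n+.15*np.array([np.cos(a),np.sin(a)])
print('hp',hp)
perp=np.array([-np.sin(a),np.cos(a)]) # anticlockwise
for d in(.035,.045): t=hp+perp*d; print(t,rel([*t,.2],0),rel([*t,.075],0))
E
```

```text
0.1 [None, 0.24, 0.01, 0.08, 0.08, 0.02, 0.2, 0.02, 0.01]
0.2 [None, 0.35, 0.35, 0.07, 0.02, 0.01, 0.01, 0.01, 0.01]
0.3 [None, 0.01, 0.01, 0.04, 0.04, 0.02, 0.01, 0.01, 0.01]
0.4 [0.15, 0.17, 0.15, 0.01, 0.02, 0.01, 0.02, 0.01, 0.01]
0.5 [0.14, 0.17, 0.15, 0.01, 0.05, 0.02, 0.01, 0.02, 0.02]
0.6 [0.24, 0.01, 0.01, 0.05, 0.1, 0.09, 0.09, 0.31, 0.31]
0.7 [None, 0.01, 0.02, 0.02, 0.05, 0.01, 0.06, 0.31, 0.31]
0.8 [None, 0.01, 0.02, 0.02, 0.01, 0.01, 0.02, 0.31, 0.08]
hp [0.61307893 0.02108327]
[0.6477795  0.02565169] [-12.28989133  -6.86257725   0.48551713] [-12.29007605  -6.85999258   2.98551579]
[0.65769395 0.02695695] [-12.47285826  -6.78181158   0.48542011] [-12.47304298  -6.77922691   2.98541877]
```

```bash
python3 -m creep '[[[-0.3,-0.2,0],0,0],[[-0.9,-0.5,0],0,0],[[-1.6,-0.9,0],0,0],[[-2.3,-1.3,0],0,0],[[-3.0,-1.7,0],0,0],[[-3.7,-2.1,0],0,0],[[-4.4,-2.5,0],0,0],[[-5.1,-2.9,0],0,0],[[-5.8,-3.3,0],0,0],[[-6.4,-3.6,0],0,0],[[-6.8,-3.8,0],0,0],[[-7.0,-3.9,0],0,0]]' 20
python3 -m creep '[[[-0.3,-0.2,0],0,0],[[-0.9,-0.5,0],-0.5,0],[[-1.5,-0.8,0],-1,0],[[-2.1,-1.2,0],-1.5,0],[[-2.8,-1.6,0],-2,0],[[-3.4,-2,0],-2.5,0],[[-4,-2.3,0],-3,0],[[-4.5,-2.6,0],-3,0],[[-4.9,-2.8,0],-3,0],[[-5.2,-2.9,0],-3,0],[[-5.2,-2.9,0],-3,0],[[-5.2,-2.9,0],-3,0]]'
python3 - <<'E'
from h import *
o,c=cam('top','top1.png');o,c=cam('scene','scene1.png')
from scipy.spatial.transform import Rotation as R
Rt=R.from_euler('xyz',o['eef_rot']); n=np.array([.5935,.1698]); a=np.radians(-82.5)
t=n+.15*np.array([np.cos(a),np.sin(a)])+.04*np.array([-np.sin(a),np.cos(a)])
print(o['ee_pos'],o['eef_rot'],o['qpos'],o['force'],Rt.as_matrix().round(3),Rt.inv().apply(np.array([*t,.075])-o['ee_pos'])/.05)
E
```

```text
time_s: 1.3
ee_pos: [0.4366, 0.2403, 0.2242]
eef_rot: [-3.141, -0.0, 2.855]
force: [-0.0, 0.2, -0.0]
grip_width: 0.0017
time_s: 2.5
ee_pos: [0.6439, 0.0306, 0.2241]
eef_rot: [3.141, -0.001, -3.007]
force: [0.1, -0.0, 0.0]
grip_width: 0.0003
[0.64378449 0.03083859 0.22439607] [ 3.14140493e+00 -3.66553332e-04 -3.00687066e+00] [-9.00343635e-03  5.15170695e-01  1.22169322e+00  1.35134239e-04
  1.40511840e+00 -1.71454404e+00] [-0.60352492  0.81269417 -0.03646918] [[-0.991 -0.134 -0.   ]
 [-0.134  0.991  0.   ]
 [ 0.     0.    -1.   ]] [-0.16633709 -0.11447303  2.98783929]
```

View pics/scene1.png

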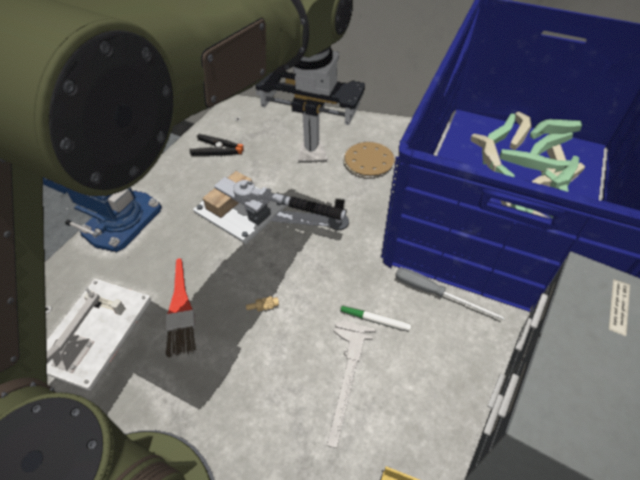

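The gripper hovers beyond the handle at about (310,140), clear of the crate. Now I descend.

```bash
python3 -m creep '[[[-0.2,-0.1,0.3],0,0],[[-0.2,-0.1,0.7],0,0],[[-0.2,-0.1,1.1],0,0],[[-0.2,-0.1,1.5],0,0],[[-0.2,-0.1,1.9],0,0],[[-0.2,-0.1,2.3],0,0],[[-0.2,-0.1,2.6],0,0],[[-0.2,-0.1,2.85],0,0],[[-0.2,-0.1,3],0,0],[[-0.2,-0.1,3],0,0]]'
python3 - <<'E'
from h import *
o,c=cam('scene','scene2.png');o,w=cam('wrist','wrist2.png')
print(o['ee_pos'],o['eef_rot'],o['force'],w['hand_eye'].round(3))
E
```

```text
time_s: 3.6
ee_pos: [0.6547, 0.0266, 0.0737]
eef_rot: [3.141, -0.001, -3.007]
force: [-1.6, -0.1, -0.2]
grip_width: 0.0007
[0.65505964 0.02659148 0.07460795] [-3.14156106e+00  4.45393768e-05 -3.00744032e+00] [-0.15033336 -0.12770841  0.60039183] [[ 0.    -0.968 -0.252  0.071]
 [ 1.     0.     0.001 -0.001]
 [-0.001 -0.252  0.968 -0.16 ]
 [ 0.     0.     0.     1.   ]]
```

View pics/scene2.png

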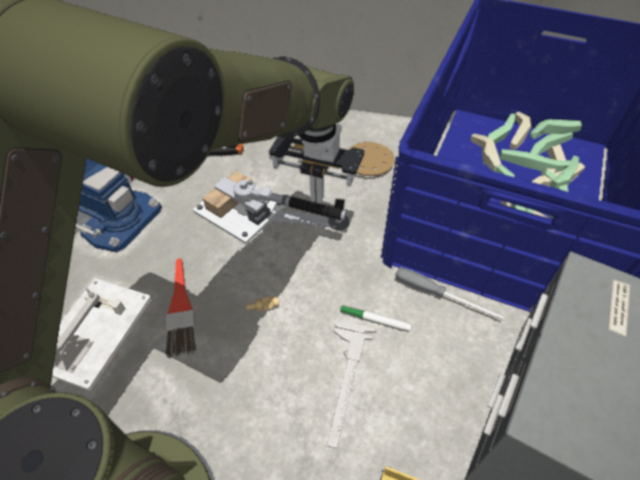

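View pics/wrist2.png

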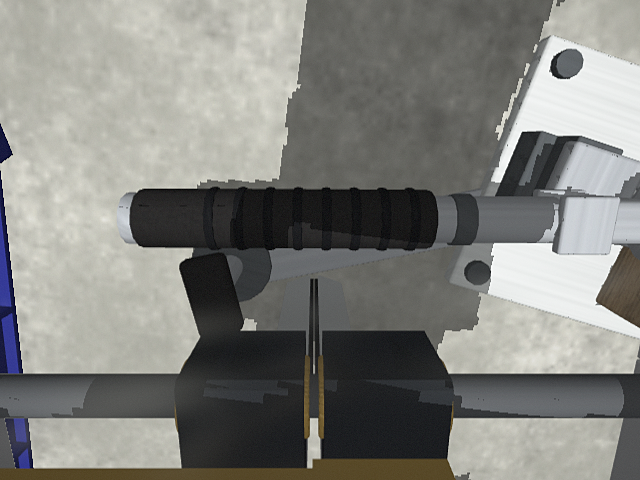

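The wrist view shows the grip horizontal across columns 135–437, with the fingers at column 315, so r is about 152 mm, with a clear gap to the handle. I approach to contact and start the arc.

```bash
python3 -m creep '[[[0.1,0,0],0,0],[[0.2,0,0],0,0],[[0.28,0,0],0,0],[[0.34,0,0],0,0],[[0.38,0,0],0,0],[[0.42,0,0],0,0],[[0.46,0,0],0.05,0],[[0.5,0,0],0.12,0],[[0.5,0,0],0.12,0]]'
python3 -m creep '[[[0.05,0,0],0.12,0],[[0.1,-0.01,0],0.25,0],[[0.15,-0.01,0],0.37,0],[[0.2,-0.02,0],0.5,0],[[0.2,-0.02,0],0.5,0]]'
python3 - <<'E'
from h import *
o,w=cam('wrist','wrist3.png')
print(o['ee_pos'],o['force'])
E
```

```text
time_s: 4.6
ee_pos: [0.6301, 0.0231, 0.0745]
eef_rot: [3.142, -0.0, -3.025]
force: [0.5, -0.3, 0.1]
grip_width: 0.0004
time_s: 5.1
ee_pos: [0.6201, 0.021, 0.0744]
eef_rot: [3.142, -0.0, -3.095]
force: [-0.1, -0.6, 0.5]
grip_width: 0.0006
[0.62007288 0.02102442 0.0744466 ] [-0.14193148 -0.58906315  0.46583512]
```

View pics/wrist3.png

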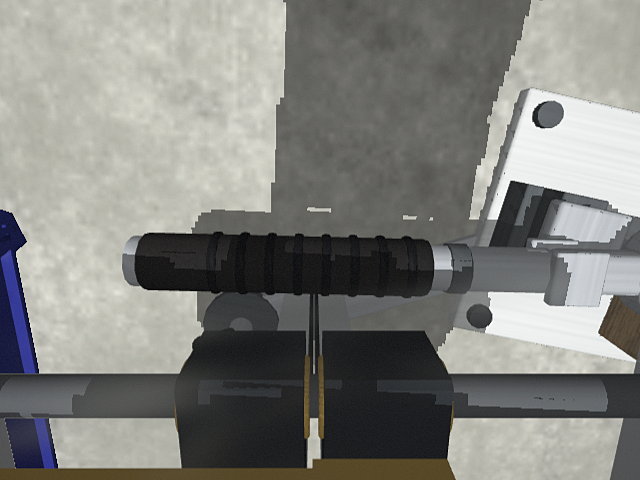

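The handle's row moved only 47 px for 35 mm of travel, so the fingers made contact about halfway and the handle has followed. Force is below 1 N. I continue along the arc.

```bash
python3 -m creep '[[[0.05,0,0],0.12,0],[[0.1,-0.01,0],0.25,0],[[0.1,-0.01,0],0.25,0]]'
python3 -m creep '[[[0.05,0,0],0.12,0],[[0.1,-0.01,0],0.25,0],[[0.1,-0.01,0],0.25,0]]'
python3 -m creep '[[[0.05,0,0],0.12,0],[[0.1,-0.01,0],0.25,0],[[0.1,-0.01,0],0.25,0]]'
```

```text
time_s: 5.45
ee_pos: [0.6151, 0.0203, 0.0744]
eef_rot: [3.142, -0.0, -3.13]
force: [-0.1, -0.0, 1.1]
grip_width: 0.0001
time_s: 5.75
ee_pos: [0.6101, 0.0197, 0.0745]
eef_rot: [3.142, -0.0, 3.118]
force: [-0.1, -0.1, 0.8]
grip_width: 0.0006
time_s: 6.05
ee_pos: [0.6053, 0.0194, 0.0745]
eef_rot: [3.141, 0.0, 3.083]
force: [2.0, -0.0, -1.4]
grip_width: 0.0006
```

```bash
python3 -m creep '[[[0.05,0,0],0.12,0],[[0.1,-0.01,0],0.25,0],[[0.1,-0.01,0],0.25,0]]'
python3 -m creep '[[[0.05,0,0],0.12,0],[[0.1,-0.01,0],0.25,0],[[0.1,-0.01,0],0.25,0]]'
python3 -m creep '[[[0.03,0,0],0.06,0],[[0.05,0,0],0.12,0],[[0.05,0,0],0.12,0]]'
```

```text
time_s: 6.35
ee_pos: [0.6002, 0.0191, 0.0745]
eef_rot: [3.142, -0.0, 3.048]
force: [1.7, 0.2, 0.4]
grip_width: 0.0005
time_s: 6.65
ee_pos: [0.5951, 0.019, 0.0745]
eef_rot: [-3.142, -0.0, 3.014]
force: [1.3, -0.6, 0.8]
grip_width: 0.0003
time_s: 6.95
ee_pos: [0.5928, 0.0192, 0.0745]
eef_rot: [-3.141, -0.0, 2.997]
force: [2.5, -3.1, 0.1]
grip_width: 0.0002
```

```bash
python3 -m creep '[[[0.03,0,0],0.06,0],[[0.05,0,0],0.12,0],[[0.05,0,0],0.12,0]]'
python3 -m creep '[[[0.03,0,0],0.06,0],[[0.05,0,0],0.12,0],[[0.05,0,0],0.12,0]]'
python3 -m creep '[[[0.03,0,0],0.06,0],[[0.05,0,0],0.12,0],[[0.05,0,0],0.12,0]]'
```

```text
time_s: 7.25
ee_pos: [0.5903, 0.0197, 0.0745]
eef_rot: [-3.142, -0.0, 2.981]
force: [3.2, -1.7, 0.8]
grip_width: 0.0006
time_s: 7.55
ee_pos: [0.5878, 0.0202, 0.0744]
eef_rot: [-3.142, -0.0, 2.964]
force: [1.5, -1.7, 0.1]
grip_width: 0.0
time_s: 7.85
ee_pos: [0.5854, 0.0207, 0.0744]
eef_rot: [3.142, -0.0, 2.947]
force: [3.1, -2.4, 0.9]
grip_width: 0.0006
```

```bash
python3 -m creep '[[[0.03,0,0],0.06,0],[[0.05,0,0],0.12,0],[[0.05,0,0],0.12,0]]'
python3 -m creep '[[[0.03,0,0],0.06,0],[[0.05,0,0],0.12,0],[[0.05,0,0],0.12,0]]'
python3 - <<'E'
from h import *
o,w=cam('wrist','wrist4.png')
print(o['ee_pos'],o['force'])
E
```

```text
time_s: 8.15
ee_pos: [0.5829, 0.0211, 0.0744]
eef_rot: [-3.142, -0.0, 2.93]
force: [2.3, -2.6, 0.1]
grip_width: 0.0002
time_s: 8.45
ee_pos: [0.5805, 0.0217, 0.0744]
eef_rot: [-3.142, -0.0, 2.914]
force: [2.6, -2.3, 1.1]
grip_width: 0.0005
[0.58046194 0.02165549 0.07444   ] [ 2.63351129 -2.30348502  1.05116814]
```

View pics/wrist4.png

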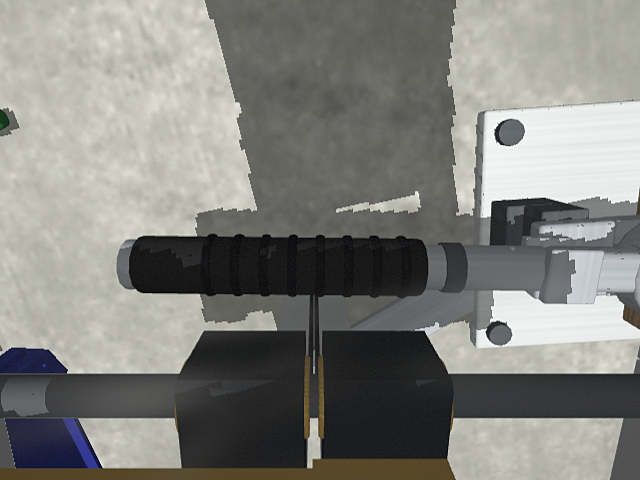

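The wrench is still straight, with the hinge block near (575,275), and the fingers are in contact. I continue in fine steps.

```bash
python3 -m creep '[[[0.03,0,0],0.06,0],[[0.05,0,0],0.12,0],[[0.05,0,0],0.12,0]]'
python3 -m creep '[[[0.03,0,0],0.06,0],[[0.05,0,0],0.12,0],[[0.05,0,0],0.12,0]]'
python3 -m creep '[[[0.03,0,0],0.06,0],[[0.05,0,0],0.12,0],[[0.05,0,0],0.12,0]]'
```

```text
time_s: 8.8
ee_pos: [0.578, 0.0222, 0.0744]
eef_rot: [-3.142, -0.0, 2.897]
force: [2.6, -2.4, 0.1]
grip_width: 0.0001
time_s: 9.1
ee_pos: [0.5756, 0.0228, 0.0744]
eef_rot: [-3.142, -0.0, 2.88]
force: [2.0, -2.6, -0.3]
grip_width: 0.0003
time_s: 9.4
ee_pos: [0.5732, 0.0235, 0.0744]
eef_rot: [-3.142, -0.0, 2.863]
force: [2.3, -3.1, 1.3]
grip_width: 0.0002
```

```bash
python3 -c "
from h import *
o=telemetry.get_obs();print(o['time_s'],o['ee_pos'],o['eef_rot'],o['force'])"
python3 -m creep '[[[0.03,0,0],0.06,0],[[0.05,0,0],0.12,0],[[0.05,0,0],0.12,0]]'
python3 -m creep '[[[0.03,0,0],0.06,0],[[0.05,0,0],0.12,0],[[0.05,0,0],0.12,0]]'
```

```text
9.4 [0.57319007 0.02345899 0.07443207] [-3.14159066e+00 -1.69151731e-04  2.86334130e+00] [ 2.30627703 -3.10791466  1.25679844]
time_s: 9.7
ee_pos: [0.5708, 0.0242, 0.0744]
eef_rot: [-3.142, -0.0, 2.847]
force: [3.0, -2.6, -0.1]
grip_width: 0.0004
time_s: 10.0
ee_pos: [0.5684, 0.0249, 0.0745]
eef_rot: [-3.142, -0.0, 2.83]
force: [2.4, -2.6, -0.3]
grip_width: 0.0004
```

```bash
python3 -m creep '[[[0.03,0,0],0.06,0],[[0.05,0,0],0.12,0],[[0.05,0,0],0.12,0]]'
python3 -m creep '[[[0.03,0,0],0.06,0],[[0.05,0,0],0.12,0],[[0.05,0,0],0.12,0]]'
```

```text
time_s: 10.3
ee_pos: [0.566, 0.0257, 0.0744]
eef_rot: [3.142, -0.0, 2.813]
force: [1.4, -3.1, 0.2]
grip_width: 0.0002
time_s: 10.6
ee_pos: [0.5636, 0.0265, 0.0744]
eef_rot: [-3.142, -0.0, 2.796]
force: [2.0, -2.4, -0.4]
grip_width: 0.0007
```

```bash
python3 -m creep '[[[0.03,0,0],0.06,0],[[0.05,0,0],0.12,0],[[0.05,0,0],0.12,0]]'
python3 -c "
from h import *
o,w=cam('wrist','wrist5.png');print(o['force'])"
```

```text
time_s: 10.9
ee_pos: [0.5624, 0.0269, 0.0748]
eef_rot: [3.141, 0.003, 2.779]
force: [7.6, -6.9, -1.5]
grip_width: 0.001
[ 7.64471446 -6.87481449 -1.51392283]
```

View pics/wrist5.png

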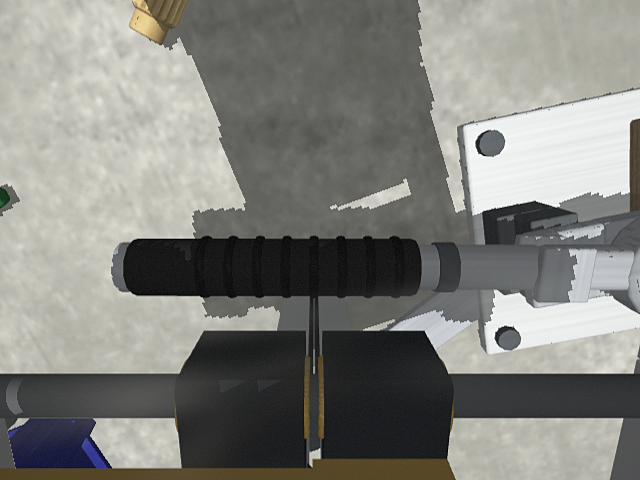

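Force jumped to about 10 N and the TCP is lagging, so the nut is home at a TCP of about (0.5624, 0.0269). Next come small steps to the breakover.

```bash
python3 -m creep '[[[0.02,0,0],0.05,0],[[0.03,0,0],0.1,0],[[0.03,0,0],0.1,0]]'
python3 -m creep '[[[0.02,0,0],0.05,0],[[0.03,0,0],0.1,0],[[0.03,0,0],0.1,0]]'
```

```text
time_s: 11.25
ee_pos: [0.5614, 0.0271, 0.075]
eef_rot: [3.141, 0.004, 2.766]
force: [11.3, -9.1, -2.0]
grip_width: 0.0005
time_s: 11.55
ee_pos: [0.56, 0.0274, 0.075]
eef_rot: [3.141, 0.004, 2.751]
force: [11.2, -10.4, -2.3]
grip_width: 0.0007
```

```bash
python3 -m creep '[[[0.02,-0.01,0],0.07,0],[[0.04,-0.02,0],0.14,0],[[0.06,-0.03,0],0.21,0],[[0.06,-0.03,0],0.21,0]]'
python3 -m creep '[[[0.02,-0.01,0],0.07,0],[[0.04,-0.02,0],0.14,0],[[0.04,-0.02,0],0.14,0]]'
python3 -c "
from h import *
o,w=cam('wrist','wrist6.png');print(o['ee_pos'],o['eef_rot'],o['force'])"
```

```text
time_s: 11.95
ee_pos: [0.5567, 0.0279, 0.0749]
eef_rot: [3.14, 0.004, 2.722]
force: [12.4, -4.9, -4.8]
grip_width: 0.0004
time_s: 12.25
ee_pos: [0.5546, 0.0282, 0.0749]
eef_rot: [3.139, 0.004, 2.703]
force: [13.6, -2.4, -5.8]
grip_width: 0.0003
[0.55456238 0.02819957 0.07486967] [3.13940638 0.00380681 2.70253124] [13.58299144 -2.4327736  -5.81875748]
```

View pics/wrist6.png

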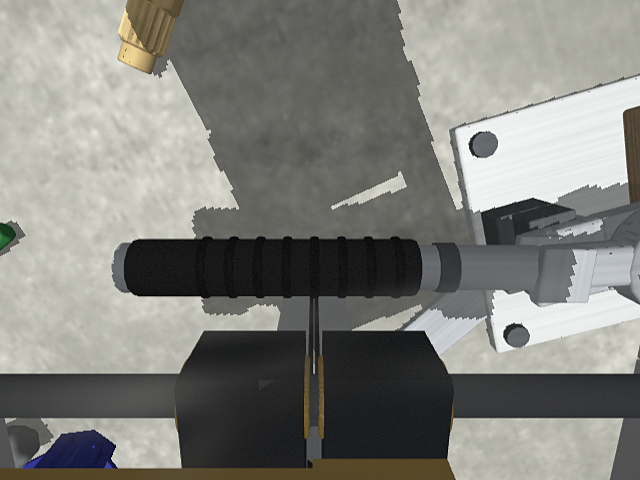

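The force has levelled off at about 13 N. I measure the grip's turn relative to the fixture between pictures 5 and 6.

```bash
cat > m.py <<'E'
from h import *
def ang(fn):
    im=cv2.imread('pics/'+fn); m=(im.max(2)<75).astype(np.uint8); pts=[]
    for x in range(140,300,2):
        col=np.where(m[225:305,x])[0]+225; col=im[225:310,x].max(1)
        g=np.where(col<60)[0]
        # top edge only: first of a run
        if len(g): pts.append((x,225+g[0]))
    p=np.array(pts,float); k=np.polyfit(p[:,0],p[:,1],1)
    r=p[:,1]-np.polyval(k,p[:,0]); p=p[abs(r)<2.5]; k=np.polyfit(p[:,0],p[:,1],1)
    return k,len(p)
E
python3 -c "
from m import *
for f_ in('wrist4.png','wrist5.png','wrist6.png'): print(f_,ang(f_))
def plate(fn):
    im=cv2.imread('pics/'+fn); m=((im.min(2)>205)).astype(np.uint8); m[:, :440]=0; m[210:]=0
    p=[]
    for x in range(490,625,3):
        g=np.where(m[:210,x])[0]
        if len(g)>5: p.append((x,g[0]))
    p=np.array(p,float); k=np.polyfit(p[:,0],p[:,1],1); r=p[:,1]-np.polyval(k,p[:,0]); p=p[abs(r)<3]; return np.polyfit(p[:,0],p[:,1],1),len(p)
for f_ in('wrist4.png','wrist5.png','wrist6.png'): print(f_,plate(f_))
"
```

```text
wrist4.png (array([-2.68401313e-03,  2.37012799e+02]), 80)
wrist5.png (array([-7.97585560e-03,  2.40084212e+02]), 80)
wrist6.png (array([-1.52605312e-02,  2.42252931e+02]), 77)
wrist4.png (array([-6.92577953e-02,  1.45751779e+02]), 45)
wrist5.png (array([-2.05972771e-01,  2.21609750e+02]), 45)
wrist6.png (array([ -0.28585859, 259.31515152]), 45)
```

Breakover comes to about 0.068 rad by both the picture and the TCP travel, barely past the 0.06 threshold. Another 3 mm gives margin and still stays well below 0.20.

```bash
python3 -m creep '[[[0.03,0,0],0.09,0],[[0.06,-0.01,0],0.2,0],[[0.06,-0.01,0],0.2,0]]'
python3 -c "
from m import *
o,w=cam('wrist','wrist7.png');print(o['ee_pos'],o['eef_rot'],o['force'],ang('wrist7.png'))
im=cv2.imread('pics/wrist7.png'); m=((im.min(2)>205)); p=[]
for x in range(490,625,3):
    g=np.where(m[:200,x])[0]
    if len(g)>5:p.append((x,g[0]))
p=np.array(p,float);k=np.polyfit(p[:,0],p[:,1],1);print(k)
k5=.195; print('break',-np.arctan(k[0])+ang('wrist7.png')[0][0]-k5)
"
```

```text
time_s: 12.6
ee_pos: [0.5516, 0.0289, 0.0749]
eef_rot: [3.139, 0.004, 2.674]
force: [13.4, -1.4, -5.3]
grip_width: 0.0005
[0.55160534 0.02894495 0.07488725] [3.13941287 0.00382164 2.6744167 ] [13.41371746 -1.43781828 -5.29997841] (array([-7.22661207e-03,  2.40084852e+02]), 78)
[ -0.31282389 271.99675011]
break 0.10095330424389598
```

The breakover is about 0.10 rad, so the click is reached. I ease off slowly and then withdraw.

```bash
python3 -m creep '[[[-0.03,0,0],0,0],[[-0.06,0,0],-0.1,0],[[-0.1,0,0],-0.2,0],[[-0.14,0,0],-0.3,0],[[-0.18,0,0],-0.4,0],[[-0.22,0,0],-0.5,0],[[-0.26,0,0],-0.6,0],[[-0.32,0,0],-0.7,0],[[-0.4,0,0],-0.7,0],[[-0.5,0,0],-0.7,0],[[-0.6,0,0],-0.7,0],[[-0.6,0,0],-0.7,0]]'
python3 -c "
from m import *
o,w=cam('wrist','wrist8.png');print(o['ee_pos'],o['eef_rot'],o['force'])
o,w=cam('scene','scene8.png')
"
```

```text
time_s: 13.85
ee_pos: [0.5774, 0.015, 0.0744]
eef_rot: [3.142, 0.0, 2.773]
force: [-0.0, -0.6, -0.4]
grip_width: 0.0005
[0.57737596 0.014991   0.07437317] [3.14156969e+00 2.05358778e-05 2.77251305e+00] [-0.00067889 -0.59106647 -0.43148847]
```

View pics/wrist8.png

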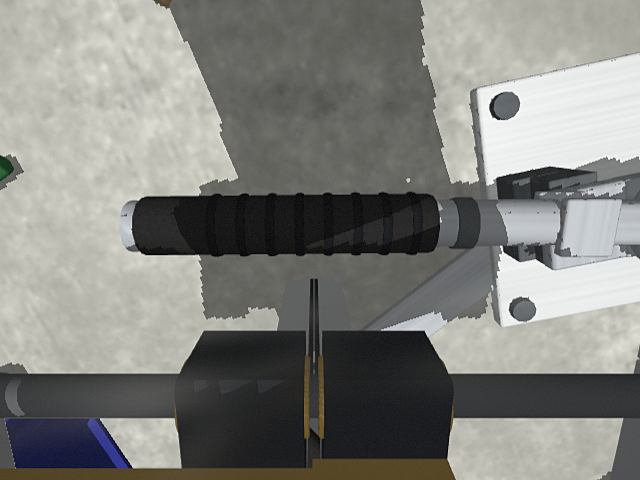

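The wrench is straight again, with grip and hinge collinear at row ~225, and there is no contact. Next I plan the hop to the other side of the handle.

```bash
python3 -c "
from h import *
from scipy.spatial.transform import Rotation as R
o=telemetry.get_obs(); n=np.array([.5935,.1698]); a=np.radians(-111.4); u=np.array([np.cos(a),np.sin(a)]); v=np.array([-u[1],u[0]])
d=o['ee_pos'][:2]-n; print('r',d@u,'perp acw',d@v)
Rt=R.from_euler('xyz',o['eef_rot'])
t=n+.15*u-.04*v; print(t,Rt.inv().apply(np.array([*t,.075])-o['ee_pos'])/.05)
"
```

```text
r 0.1499617057725774 perp acw 0.04091479960079088
[0.50152625 0.0447367 ] [ 1.61828652  0.00676972 -0.01319675]
```

```bash
python3 -m creep '[[[0,0,-0.4],0,0],[[0,0,-0.9],0,0],[[0,0,-1.3],0,0],[[0,0,-1.5],0,0],[[0.2,0,-1.6],0,0],[[0.5,0,-1.6],0,0],[[0.9,0,-1.6],0,0],[[1.3,0,-1.6],0,0],[[1.55,0,-1.6],0,0],[[1.65,0,-1.6],0,0],[[1.65,0,-1.6],0,0],[[1.65,0,-1.6],0,0]]'
python3 -c "
from h import *
o,w=cam('wrist','wrist9.png');print(o['ee_pos'],o['eef_rot'],o['force'])"
```

```text
time_s: 15.15
ee_pos: [0.5001, 0.045, 0.1542]
eef_rot: [-3.142, -0.0, 2.773]
force: [-0.5, 0.1, 0.3]
grip_width: 0.0003
[0.50014065 0.04496178 0.15424558] [-3.14153323e+00 -1.33083886e-04  2.77298439e+00] [-0.49140784  0.13788709  0.25623678]
```

View pics/wrist9.png

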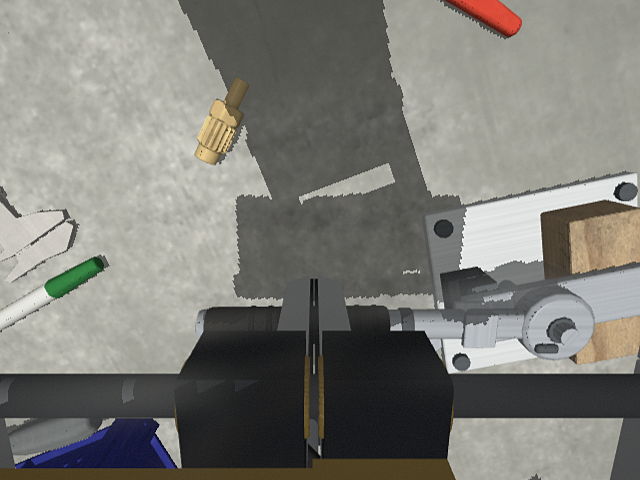

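The fingers stand past the handle on the robot side, and the coupler (220,120) and marker (50,290) are well away. I descend, then push anticlockwise.

```bash
python3 -m creep '[[[0,0,0.3],0,0],[[0,0,0.6],0,0],[[0,0,0.9],0,0],[[0,0,1.2],0,0],[[0,0,1.45],0,0],[[0,0,1.6],0,0],[[0,0,1.6],0,0]]'
python3 -m creep '[[[-0.1,0,0],0,0],[[-0.2,0,0],0,0],[[-0.3,0,0],0,0],[[-0.38,0,0],0,0],[[-0.45,0,0],0,0],[[-0.5,0,0],-0.1,0],[[-0.5,0,0],-0.1,0]]'
python3 -c "
from h import *
o,w=cam('wrist','wrist10.png');print(o['ee_pos'],o['eef_rot'],o['force'])"
```

```text
time_s: 15.9
ee_pos: [0.4997, 0.0449, 0.0736]
eef_rot: [-3.141, -0.001, 2.773]
force: [0.3, 0.5, 0.5]
grip_width: 0.0004
time_s: 16.6
ee_pos: [0.5235, 0.0359, 0.0744]
eef_rot: [-3.142, -0.0, 2.788]
force: [-0.1, 0.4, -0.6]
grip_width: 0.0005
[0.52346646 0.03592235 0.07441799] [-3.14157637e+00 -4.48206453e-05  2.78765573e+00] [-0.11397718  0.42205728 -0.57512373]
```

View pics/wrist10.png

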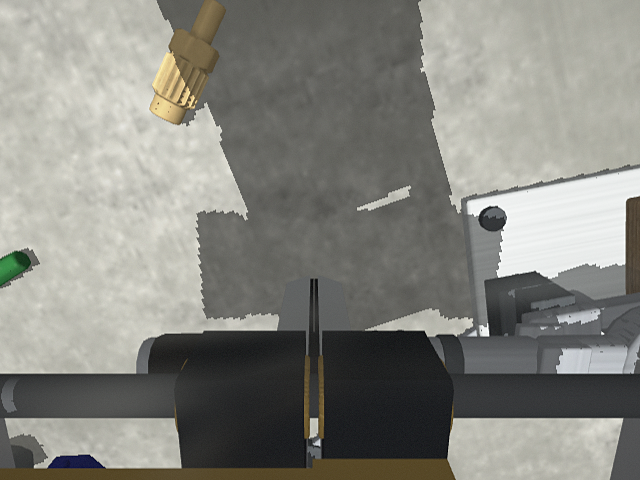

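Contact is made. I swing anticlockwise along the arc in two 16° stages at moderate speed.

```bash
python3 -m creep '[[[-0.05,-0.01,0],-0.12,0],[[-0.13,-0.02,0],-0.31,0],[[-0.21,-0.02,0],-0.5,0],[[-0.31,-0.03,0],-0.75,0],[[-0.42,-0.03,0],-1,0],[[-0.52,-0.02,0],-1.25,0],[[-0.63,-0.02,0],-1.5,0],[[-0.73,-0.01,0],-1.75,0],[[-0.8,0,0],-1.9,0],[[-0.84,0,0],-2,0],[[-0.84,0,0],-2,0]]'
python3 -m creep '[[[-0.05,-0.01,0],-0.12,0],[[-0.13,-0.02,0],-0.31,0],[[-0.21,-0.02,0],-0.5,0],[[-0.31,-0.03,0],-0.75,0],[[-0.42,-0.03,0],-1,0],[[-0.52,-0.02,0],-1.25,0],[[-0.63,-0.02,0],-1.5,0],[[-0.73,-0.01,0],-1.75,0],[[-0.8,0,0],-1.9,0],[[-0.84,0,0],-2,0],[[-0.84,0,0],-2,0]]'
python3 -c "
from h import *
from scipy.spatial.transform import Rotation as R
o,w=cam('wrist','wrist11.png');print(o['ee_pos'],o['eef_rot'],o['force'])
o,w=cam('top','top11.png')
n=np.array([.5935,.1698]); a=np.radians(-70.4); u=np.array([np.cos(a),np.sin(a)]); v=np.array([-u[1],u[0]])
d=o['ee_pos'][:2]-n;print('r',np.hypot(*d),'ang',np.degrees(np.arctan2(d[1],d[0])))
t=n+.15*u-.02*v; print(t,R.from_euler('xyz',o['eef_rot']).inv().apply(np.array([*t,.075])-o['ee_pos'])/.05)
"
```

```text
time_s: 17.75
ee_pos: [0.5629, 0.0214, 0.0744]
eef_rot: [3.142, 0.0, 3.067]
force: [-0.5, 0.6, -1.0]
grip_width: 0.0004
time_s: 18.85
ee_pos: [0.6048, 0.0183, 0.0744]
eef_rot: [-3.142, 0.0, -2.937]
force: [0.1, -0.3, -0.3]
grip_width: 0.0006
[0.60478206 0.0182789  0.07442037] [-3.14155791e+00  2.05864052e-04 -2.93723899e+00] [ 0.14480096 -0.31821298 -0.32615658]
r 0.15191835327424935 ang -85.77670920525108
[0.62497659 0.02178235] [-0.41150138 -0.01377811 -0.01055822]
```

View pics/wrist11.png

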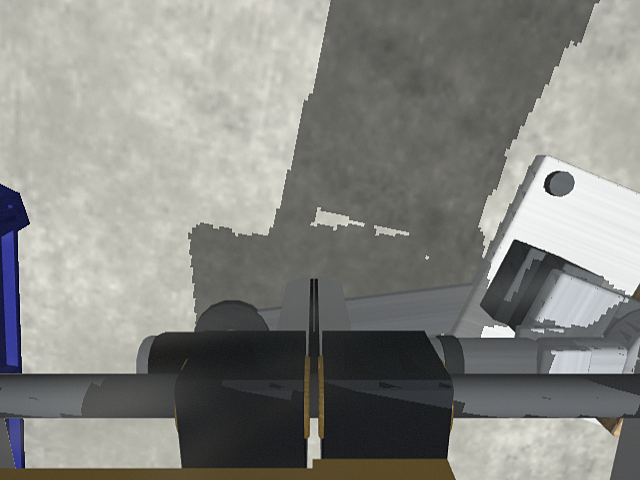

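View pics/top11.png

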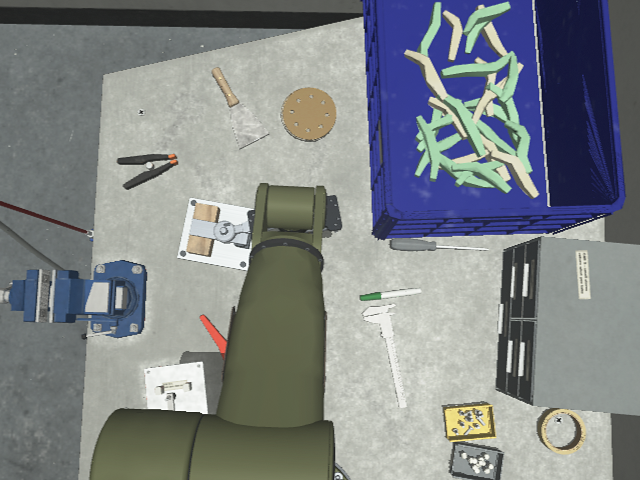

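```bash
python3 -m creep '[[[-0.04,0,0],-0.1,0],[[-0.1,-0.01,0],-0.25,0],[[-0.17,-0.01,0],-0.4,0],[[-0.24,-0.01,0],-0.57,0],[[-0.3,-0.01,0],-0.72,0],[[-0.35,-0.01,0],-0.84,0],[[-0.38,-0.01,0],-0.92,0],[[-0.4,-0.01,0],-0.96,0],[[-0.4,-0.01,0],-0.96,0]]'
python3 -m creep '[[[0.05,0,0],0,0],[[0.12,0,0],0,0],[[0.25,0,0],0,0],[[0.4,0,0],0,0],[[0.6,0,0],0,0],[[0.8,0,0],0,0],[[0.9,0,0],0,0],[[0.9,0,0],0,0]]'
python3 -c "
from h import *
o,w=cam('wrist','wrist12.png');print(o['ee_pos'],o['eef_rot'],o['force'])"
```

```text
time_s: 19.85
ee_pos: [0.6243, 0.0219, 0.0744]
eef_rot: [3.142, 0.0, -2.804]
force: [-0.5, -0.1, -0.2]
grip_width: 0.0005
time_s: 20.65
ee_pos: [0.5813, 0.0066, 0.0747]
eef_rot: [-3.142, -0.0, -2.804]
force: [-0.3, -0.6, 0.5]
grip_width: 0.0005
[0.58126038 0.00661926 0.07465228] [-3.14158101e+00 -1.46527362e-05 -2.80405157e+00] [-0.2916116  -0.64738485  0.4742463 ]
```

View pics/wrist12.png

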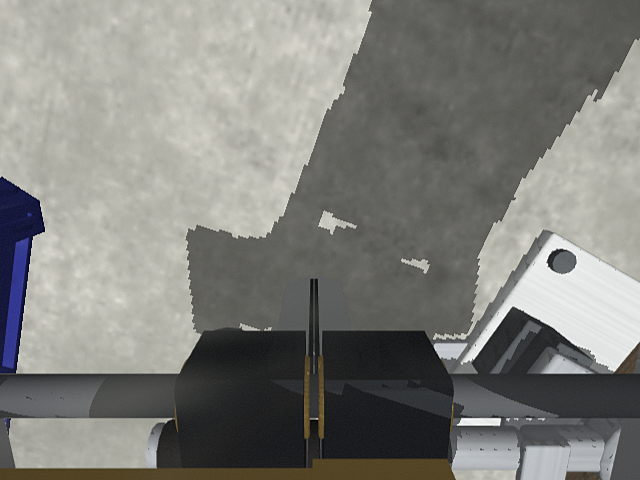

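The handle is clear of the fingers. I lift and move aside so the top camera can see it.

```bash
python3 -m creep '[[[0,0,-0.4],0,0],[[0,0,-0.9],0,0],[[0,0,-1.5],0,0],[[0,0,-2.1],0,0],[[0,0,-2.7],0,0],[[0.3,0.3,-3],0,0],[[0.8,0.8,-3],0,0],[[1.3,1.4,-3],0,0],[[1.8,2,-3],0,0],[[2.4,2.6,-3],0,0],[[2.9,3.2,-3],0,0],[[3.2,3.8,-3],0,0]]'
python3 -m creep '[[[0.3,0.5,0],0,0],[[0.6,1.1,0],0,0],[[0.9,1.6,0],0,0],[[1,1.8,0],0,0],[[1,1.8,0],0,0],[[1,1.8,0],0,0]]'
python3 -c "
from h import *
o,c=cam('scene','scene13.png');o,c=cam('top','top13.png');print(o['ee_pos'],o['force'],o['time_s'])
cv2.imwrite('pics/crop13.png',cv2.resize(c['img'][170:290,160:340,::-1],None,fx=4.4,fy=4.4,interpolation=cv2.INTER_CUBIC))"
```

```text
time_s: 21.9
ee_pos: [0.3663, 0.1336, 0.2247]
eef_rot: [-3.142, 0.001, -2.804]
force: [0.5, 0.0, 0.7]
grip_width: 0.0003
time_s: 22.5
ee_pos: [0.2912, 0.2015, 0.2246]
eef_rot: [-3.142, 0.0, -2.803]
force: [-1.0, -0.4, -0.6]
grip_width: 0.0004
[0.29133207 0.20124664 0.22452333] [ 0.48011177 -0.80348726 -0.05528782] 22.55
```

View pics/top13.png

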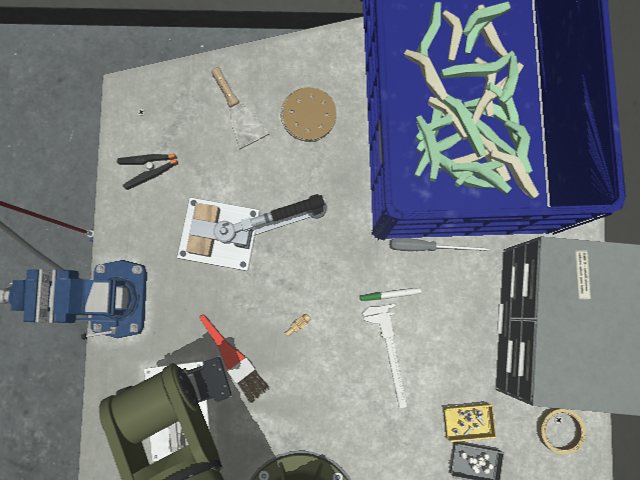

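View pics/crop13.png

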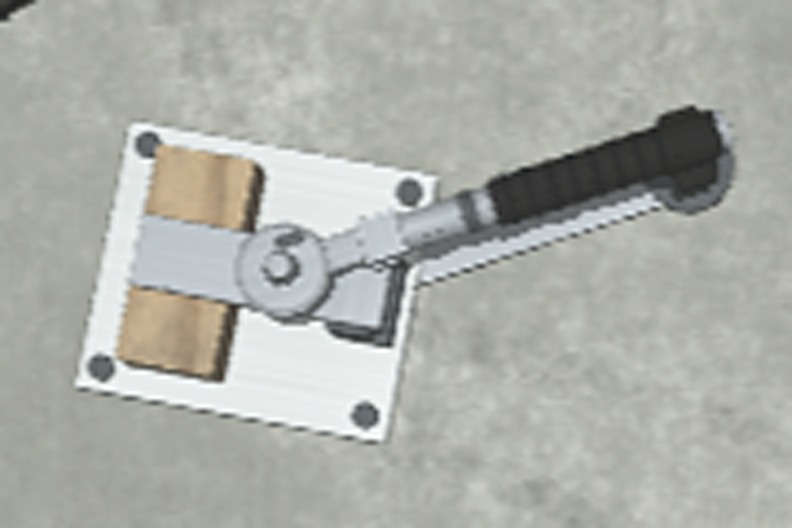

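View pics/scene13.png

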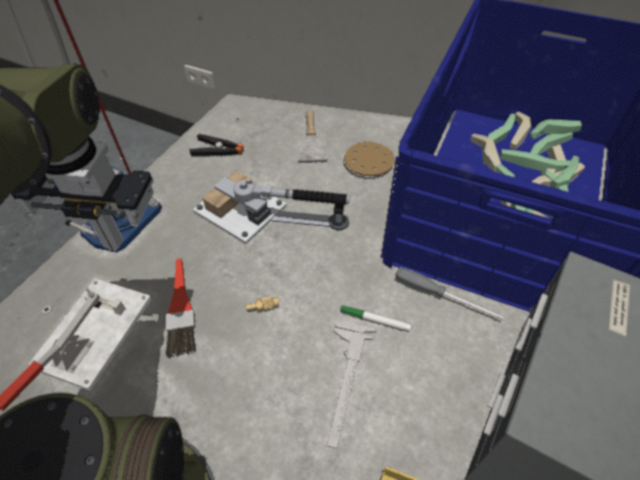

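```bash
python3 -c "
from h import *
c=np.load('pics/top13.png.npz'); im=cv2.imread('pics/crop13.png')
k=lambda x,y,z: ray(c,160+(x+.5)/4.4-.5,170+(y+.5)/4.4-.5,z)
n=np.array([.5935,.1698])
m=im.max(2)<70
p=[]
for x in range(515,640,5):
    g=np.where(m[100:260,x])[0]+100; cy=(g[0]+g[-1])/2; p.append(k(x,cy,.077)[:2]); 
    if x%25==15: print(x,g[0],g[-1])
p=np.array(p); d=(p-n); print(np.degrees(np.arctan2(d[:,1],d[:,0])).round(1)[::4], np.hypot(*d.T)[::4])
A=np.polyfit(p[:,1],p[:,0],1); pad=np.array([.662,-.0222]); print('axis dir', np.degrees(np.arctan2(-1,-A[0])),'perp miss at pad mm',1e3*(np.polyval(A,pad[1])-pad[0])*np.cos(np.arctan(A[0])))
a=np.load('pics/top0.png.npz')['img'].astype(int); b=c['img'].astype(int); df=abs(a-b).max(2)
for nm,(x0,x1,y0,y1) in dict(marker=(350,430,280,305),driver=(380,495,230,260),coupler=(275,320,305,345)).items(): print(nm,(df[y0:y1,x0:x1]>25).sum())
"
```

```text
515 173 223
540 165 215
565 156 206
590 149 197
615 140 189
[-70.4 -70.3 -70.4 -70.5 -70.4 -70.3 -70.3] [0.11551769 0.12578005 0.1358953  0.14601615 0.15637197 0.16665777
 0.17687196]
axis dir -70.77544540803207 perp miss at pad mm -0.4733126970093497
marker 0
driver 0
coupler 0
```

The handle axis passes 0.5 mm from the pad centre, the wrench is straight, the loose items haven't moved, and the robot is clear. I hand in.

```bash
python3 -c "
from h import *
print(ctrl.hand_in())"
```

```text
the job is handed in; nothing more can be done
None
```

I tightened the clamp to the click, let the handle spring straight, swung the wrench back over the rest pad and handed the job in at about 22.6 s of the allowed 72 s.

- **Push and click:** With closed fingers at about 150 mm from the nut axis, the push took 2–4 N until the nut came home. The force then levelled off at about 13–14 N (roughly 15 N including friction along the grip). I stopped at a breakover of about 0.10 rad, judged by both the wrist picture and the finger travel. That is past the 0.06 click and well short of 0.20.
- **Easing off:** The wrist picture showed the handle straight again once the fingers were clear.
- **Return and rest:** I pushed the wrench back from the other side with under about 1 N. In the last top picture the handle's centre line passes about 0.5 mm from the pad centre. Its direction is about -70.4° to -70.8°, against -70.4° for the pad.
- **Surroundings:** The marker, screwdriver and air coupler showed no pixel change in the top camera. The robot stood clear of everything at hand-in.

No check failed. The breakover angle was measured from pictures and arm travel, not read directly.

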